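# Seat the slide cassette under the reader's push-latch cover

### The arm

A 7-joint arm with a two-finger parallel gripper is mounted at the origin on the work surface. World frame = base frame: x ahead of the robot, y to its left, z up, the work surface at z = 0. Lengths are in m, angles in rad, forces in N, time in s.
With the tool pointing down it reaches from about 0.4 to 0.85 m from the base axis. Payload 4.5 kg.
Tool frame: the origin (TCP) lies where the fingers leave the gripper's body, on its centre line; the fingertips stand 64 mm ahead of it and the grasp point (between the pads) lies 45 mm ahead of it; z points along the fingers, y is the direction in which the jaws open and shut (so a half turn about z gives the same grasp; the last joint's range is limited). The gripper opens to 88 mm and grips with 3 to 60 N. Pads are 18 mm wide; open, the fingers measure 123 mm over their backs; the gripper's body (75 mm by 187 mm) begins 45 mm behind the grasp point.
Start: joints at [-1.089, 0.689, -0.195, 1.565, 0.157, 0.902, -0.215], TCP at [0.271, 0.563, 0.303] pointing down, gripper open.
Joint ranges: [-3.01, 3.01], [-0.46, 2.08], [-1.47, 1.51], [0.13, 2.56], [-1, 4.14], [0.04, 2.09], [-2.66, 2.66]. Speed limits (rad/s): [2.57, 2.57, 3.14, 3.14, 3.14, 3.14, 3.14].

### API

Orientations are given as a unit quaternion [x, y, z, w].
In Python, from plant import monitor, snapshot, workorder, finder gives the robot as it stands.
- The arm moves only by the tool carry_out, never from a script. Its argument "motion" is one flat list of numbers, 6 for each row, row after row: the shift along the tool's x, y, z in cm, then the turn, a rotation vector about the tool's x, y, z in rad. In form: [x, y, z, rx, ry, rz, x, y, z, rx, ry, rz, ...]. A call has 1 to 8 rows; each row shifts and turns the commanded pose from where the row before left it, along the tool's axes as they then stand; what a row does not reach is not made up. A row lasts 1/8 s, in which the tool goes at most 62.5 mm and 10.7 degrees, less where a joint would pass 70% of its speed; a pose out of reach is approached as far as the arm can. A call with a gripper value outside its range is refused whole. "hand" is the finger opening in cm, from 0 to 8.81, set as the call begins (left out, the last holds). The fingers move at their own pace and stop on an object; "grip_force" is the grip in N (left out, the last holds). Time passes only in rows, so rows that do not move let the fingers close. It gives the time, the measured TCP pose, the force and the opening at its end, in the units of the state.
- monitor.get_state(): the state, without advancing time (a new reading comes with each control period).
- snapshot(name): name is "scene" or "top" or "wrist"; returns a dict with "frame" (400x640x3 uint8, red, green, blue), "range_z" (400x640 float32, m along the optical axis (not along the pixel's ray), 0 where there is no reading), "fx", "fy", "cx", "cy" (pixels), "rvec" (rotation vector, rad) and "tvec" (3), from world to camera coordinates, as OpenCV has them; the wrist camera has in their place "hand_eye" (4x4, takes a point from camera to tool coordinates, whose origin is the TCP and whose axes are the flange's). Camera axes: x right, y down, z forward; pixel columns grow to the right and rows downward; lengths in m; the calibration is good to about 2 mm. A picture is of the moment at which its call begins: read the wrist's pose just before it.
- workorder.finish_job(): hands the job in, once; it reports no verdict.
Trained networks look in a picture, given as the dict that the camera call returned (one of the last four; its "shot" number tells which), for a name from the list of things; names that differ only in an ending like _2 or _b are one class to them, and where a whole thing is asked for, a point or a joint stands for the part that bears it (a point fixed in the world has none). Each returns a list of dicts, best first, with "p" (0 to 1); they miss things now and then, are a little off and sometimes report something else, mostly with a low value. They report only what shows in the picture. A call takes as long as a camera call.
- finder.masks_of(picture, thing): "pixels" (400x640 bool, what is visible of it) and "extent" ([left, top, right, bottom] in pixels, round what is visible of it).
The state is a dict: "clock": time; "q": joint angles; "qd": joint speeds; "joint_torque": joint torques, N m; "tool_pos": TCP position; "eef_rot": TCP orientation; "contact_force": force on the tool from outside, world axes, zero at the start; "moment": the same for the moment, N m; "opening": opening from 0.0 (shut) to 1.0 (fully open).
Only numpy, scipy, OpenCV 4.12 (cv2) and the standard library are available. Lean on these libraries where they do the work, as an engineer would, in place of code of your own. Each camera call takes 0.05 s, during which the arm holds its last target. There are 200 camera calls.

### The job

Press the light grey cover on top of the slide reader so that it pops open, then push the white cassette inside to its left (as seen from the robot) until it is fully home against the end wall of the well. Then swing the cover down and press it again until it latches and stays shut by itself. Nothing is to be picked up: do not lift the cassette, and leave the other things on the bench and on the reader where they are.

Things in the scene. Friction and masses are not known exactly. Their poses are not given: they have to be found in the camera images.
- reader: The slide reader, a fixed pale box 200 (x) x 300 (y) x 105 mm high; origin at the centre of its underside on the bench. Its -x side is its front (to the robot), +y its left as seen from the robot; turned up to 0.3 rad about z. Its flat top (the deck, z = 105 mm) has a well closed by the cover; the deck right of the well (y below -20 mm) carries a flat display and a petri dish.
- well_floor (a point): Centre of the well's floor, at x = -10, y = 55, z = 63 mm of the reader's frame. The well is 130 (x) x 150 (y) x 42 mm deep: x -75 to 55, y -20 to 130 mm of the reader's frame. Two rails along y, 10 mm high, have inner faces at x = -40 and 10 mm; the latch stands at the front wall (x -74 to -50, y 30 to 80 mm, up to z = 95 mm); its 20 mm tongue hangs under the cover.
- cover (a joint): Angle of the push-latch cover (rad): 0 latched shut, 1.5 fully open (upright), -0.062 pressed to its hard stop. Press the near edge to the stop (about 7 mm down there) and let go: it switches. From shut, a damped spring swings it up to 1.5 in about 1 s; swung down and pressed to the stop, it stays shut at 0. A press short of the stop does not switch it. Takes 2 to 5 N near the free edge.
- cover_hinge (a point): Middle of the cover's hinge line, along the reader's y at the far edge of the cover: x = 53, y = 55, z = 107 mm of the reader's frame. The cover is a plate 126 (from hinge to free edge) x 146 x 10 mm. Open, it stands nearly upright with its outer face away from the robot, and is brought down by pushing that face from behind; its spring lifts it again unless it latches.
- cover_edge (a point): Middle of the cover's free edge, on its outer (upper) face; moves with the cover, 126 mm from the hinge line. Shut, it is the near edge, at x = -73, y = 55, z = 115 mm of the reader's frame: the shut cover lies level, its top 10 mm above the deck. Press 10 to 30 mm in from this edge.
- cassette: Loose white slide cassette in the well: base 46 (x) x 60 (y) x 12 mm high, an upright fin across its middle 36 (x) x 8 (y) mm, from 12 up to 30 mm; about 80 g. Origin at the centre of its underside, axes along the reader's within a few degrees. It slides along the reader's y, 2 mm play at each rail, and starts 22 to 45 mm short of home. Home, its left end touches the well's left wall.
- home_stop (a point): Point on the inner face of the well's left (+y) end wall, at floor height on the cassette's line of travel: x = -15, y = 130, z = 63 mm of the reader's frame. The cassette is home when its origin is 30 mm from this wall.
- petri_dish: Bystander: clear covered dish, 62 mm across, 20 mm high, on the reader's deck right of the cover. Origin under its centre.
- dropper_bottle: Bystander: amber bottle, 36 mm across, 75 mm high, on the bench beside the reader, left or right. Origin under its centre.
- specimen_jar: Bystander: clear jar, 52 mm across, 65 mm high, on the bench beside the reader, left or right. Origin under its centre.
- slide_box: Bystander: cardboard box 55 x 85 x 35 mm high beyond the reader. Origin under its centre.
- beaker: Bystander: glass beaker, 56 mm across, 70 mm high, on the bench beside the reader, left or right. Origin under its centre.
- marker_pen: Bystander: grey pen 18 x 120 x 18 mm lying in front of the reader. Origin under its centre.
- tube_rack: Bystander: white rack of tubes 50 x 110 mm, 68 mm high, beyond the reader. Origin under its centre.

How it is judged:
By the outcome, as a careful person would: the job done as asked, in the order asked, and still so for the second after the job is handed in, with the robot touching nothing.
It also fails if it takes over 54 s, if anything falls off the work surface, if the arm or the gripper's body presses on something with over 40 N, if the wrist force passes 120 N, or if a joint passes its speed limit or range.

## Working session

There is one attempt and no reset: what is moved stays moved. The work goes in short steps, Python scripts to look and compute and a tool call to move; the robot and the scene stay as the last step left them, time stands still between calls to the robot, and variables do not carry over. Pictures are saved under pics/ and viewed, about 8 in all and at most 12, crops included, and the job is handed in when it is done.

Besides the shell and the picture viewer there is one more tool, called after "Request:" by a JSON object that holds its "api" and its "payload". carry_out: Moves the arm, as the interface text tells. Its arguments: {"type":"object","properties":{"motion":{"type":"array"},"hand":{"type":"number"},"grip_force":{"type":"number"}},"required":["motion"]}

```bash
mkdir -p pics; cat > h.py <<'E'
import numpy as np, cv2
from scipy.spatial.transform import Rotation as R
from plant import monitor, snapshot, workorder, finder
def world(p, st=None):
    """HxWx3 world points, NaN where no reading"""
    z=p["range_z"].astype(float); v,u=np.mgrid[:400,:640]
    c=np.stack([(u-p["cx"])/p["fx"]*z,(v-p["cy"])/p["fy"]*z,z],-1)
    if "hand_eye" in p:
        H=np.array(p["hand_eye"]); t=c@H[:3,:3].T+H[:3,3]
        w=t@R.from_quat(st["eef_rot"]).as_matrix().T+np.array(st["tool_pos"])
    else:
        M=R.from_rotvec(np.ravel(p["rvec"])).as_matrix(); w=(c-np.ravel(p["tvec"]))@M
    w[z<=0]=np.nan; return w
def save(p,n): cv2.imwrite("pics/"+n+".png",p["frame"][:,:,::-1])
E
python3 - <<'E'
from h import *
s=monitor.get_state(); print({k:np.round(v,3) for k,v in s.items()})
ims=[]
for n in ["scene","top"]:
    p=snapshot(n); W=world(p); ims.append(p["frame"])
    for t in ["reader","cover","petri_dish","dropper_bottle","specimen_jar","beaker","tube_rack","slide_box","marker_pen"]:
        r=finder.masks_of(p,t)
        if r:
            m=r[0]["pixels"]; q=W[m]; q=q[~np.isnan(q[:,0])]
            print(n,t,round(r[0]["p"],2),np.round(r[0]["extent"]),np.round(np.median(q,0),3),np.round(np.percentile(q,[2,98],axis=0),3).tolist())
            if t=="cover":
                for lo in [q[abs(q[:,2]-np.median(q[:,2]))<.006]]:
                    b=cv2.minAreaRect((lo[:,:2]*1000).astype(np.float32)); print("rect",b, np.round(cv2.boxPoints(b)))
            if t=="reader":
                top=q[abs(q[:,2]-.105)<.012]; b=cv2.minAreaRect((top[:,:2]*1000).astype(np.float32)); print("rect",b)
cv2.imwrite("pics/a.png",cv2.resize(np.vstack(ims),None,fx=.75,fy=.75)[:,:,::-1])
E
```

```text
{'clock': np.float64(0.0), 'q': array([-1.089,  0.69 , -0.194,  1.566,  0.157,  0.902, -0.215]), 'qd': array([ 0.002, -0.   , -0.   , -0.001,  0.   ,  0.001, -0.   ]), 'joint_torque': array([-1.0000e-03, -5.2756e+01, -1.2670e+00, -1.5343e+01, -5.3000e-02,
        6.0000e-03,  0.0000e+00]), 'tool_pos': array([0.27 , 0.563, 0.302]), 'eef_rot': array([ 0.222,  0.975, -0.001, -0.   ]), 'contact_force': array([-0.594,  0.501,  0.187]), 'moment': array([-0.066, -0.01 , -0.034]), 'opening': np.float64(0.998)}
scene reader 0.8 [158. 172. 317. 270.] [ 0.637 -0.14   0.104] [[0.475, -0.292, 0.013], [0.681, -0.004, 0.116]]
rect ((566.7025146484375, -142.4891815185547), (300.43609619140625, 203.25393676757812), 83.11508178710938)
scene cover 0.66 [325. 186. 353. 223.] [0.552 0.071 0.048] [[0.51, 0.047, 0.002], [0.562, 0.095, 0.07]]
rect ((536.186767578125, 71.14342498779297), (47.74870300292969, 53.39390563964844), 79.73844146728516) [[506.  52.]
 [558.  43.]
 [567.  90.]
 [514.  99.]]
scene petri_dish 0.89 [174. 196. 207. 228.] [ 0.617 -0.242  0.124] [[0.582, -0.27, 0.106], [0.637, -0.215, 0.127
[... 1138 characters left out ...]
3, 0.107], [0.635, -0.216, 0.13]]
top dropper_bottle 0.7 [456. 192. 479. 205.] [ 0.58  -0.336  0.051] [[0.565, -0.367, 0.002], [0.599, -0.326, 0.079]]
top specimen_jar 0.89 [298. 163. 318. 183.] [0.645 0.05  0.066] [[0.624, 0.026, 0.001], [0.67, 0.074, 0.07]]
top beaker 0.95 [290. 209. 308. 230.] [0.539 0.075 0.015] [[0.51, 0.047, 0.001], [0.561, 0.097, 0.074]]
top tube_rack 0.59 [335. 124. 382. 153.] [ 0.732 -0.076  0.047] [[0.711, -0.13, 0.005], [0.763, -0.024, 0.072]]
top slide_box 0.56 [403. 130. 438. 155.] [ 0.725 -0.227  0.036] [[0.7, -0.269, 0.011], [0.753, -0.189, 0.041]]
top marker_pen 0.82 [367. 255. 418. 273.] [ 0.422 -0.157  0.019] [[0.406, -0.214, 0.002], [0.439, -0.101, 0.023]]
```

View pics/a.png

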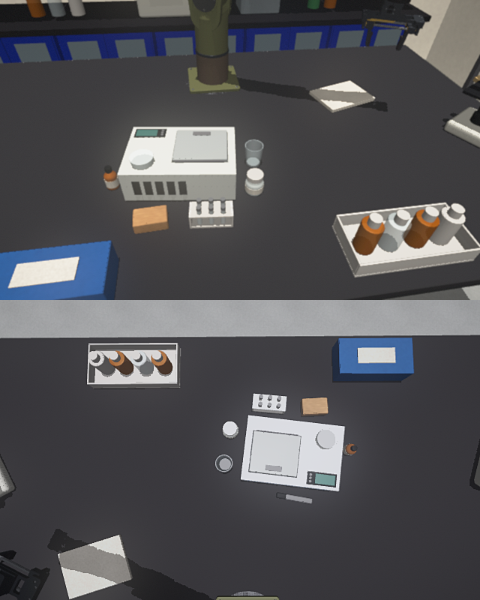

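```bash
cat >> h.py <<'E'
YAW=-0.123; O=np.array([.5663,-.1432,0]); RZ=R.from_euler("z",YAW)
def rd(p): return O+RZ.apply(np.array(p)/1000)          # reader mm -> world m
def inrd(w): return RZ.inv().apply(np.array(w)-O)*1000
def toolR(tilt=0):                                       # tool down, jaws along reader y, tip swung to reader +x by tilt
    z=np.array([np.sin(tilt),0,-np.cos(tilt)]); y=np.array([0,1,0]); 
    return RZ*R.from_matrix(np.stack([np.cross(y,z),y,z],1))
def plan(tip, n, tilt=0, turn_first=False):
    """per-row motion to bring the fingertip point (reader mm) there in n equal rows"""
    s=monitor.get_state(); R0=R.from_quat(s["eef_rot"]); R1=toolR(tilt)
    tcp=rd(tip)-R1.apply([0,0,.064]); rv=(R0.inv()*R1).as_rotvec()/n; d=(tcp-s["tool_pos"])/n; Rc=R0; rows=[]
    for i in range(n):
        rows.append(np.r_[Rc.inv().apply(d)*100,rv]); Rc=Rc*R.from_rotvec(rv)
    print("F",np.round(s["contact_force"],1),"t",s["clock"],"tip now",np.round(inrd(s["tool_pos"]+R0.apply([0,0,.064])),1))
    print(np.round(rows,3).tolist())
E
python3 -c "
from h import *
plan([-53,55,160],14)"
```

```text
F [0.4 0.1 0.3] t 1.0 tip now [-380.2  665.   238.8]
[[-3.605, -3.384, 0.562, 0.0, 0.0, -0.023], [-3.526, -3.466, 0.562, 0.0, 0.0, -0.023], [-3.444, -3.547, 0.562, 0.0, 0.0, -0.023], [-3.361, -3.626, 0.562, 0.0, 0.0, -0.023], [-3.276, -3.703, 0.562, 0.0, 0.0, -0.023], [-3.189, -3.778, 0.562, 0.0, 0.0, -0.023], [-3.101, -3.851, 0.562, 0.0, 0.0, -0.023], [-3.011, -3.922, 0.562, 0.0, 0.0, -0.023], [-2.919, -3.991, 0.562, 0.0, 0.0, -0.023], [-2.825, -4.057, 0.562, 0.0, 0.0, -0.023], [-2.731, -4.122, 0.562, 0.0, 0.0, -0.023], [-2.634, -4.184, 0.562, 0.0, 0.0, -0.023], [-2.536, -4.244, 0.563, 0.0, 0.0, -0.023], [-2.437, -4.302, 0.563, 0.0, 0.0, -0.023]]
```

Request:
{"api": "carry_out", "payload": {"motion": [-3.6,-3.4,0,0,0,-0.023,-3.5,-3.5,0,0,0,-0.023,-3.4,-3.5,0,0,0,-0.023,-3.4,-3.6,0,0,0,-0.023,-3.3,-3.7,0,0,0,-0.023,-3.2,-3.8,0,0,0,-0.023,-3.1,-3.9,0,0,0,-0.023,-3.0,-3.9,0,0,0,-0.023], "hand": 0}}

```text
clock: 2.0
tool_pos: [0.4136, 0.1929, 0.3029]
eef_rot: [0.131, 0.991, 0.0, 0.0]
contact_force: [0.7, 0.9, 0.6]
opening: 0.116
```

```bash
python3 -c "
from h import *
plan([-53,55,150],8)"
```

```text
F [0.7 0.9 0.6] t 2.0 tip now [-192.8  314.8  238.9]
[[-2.183, -2.972, 1.112, 0.0, 0.0, -0.017], [-2.131, -3.01, 1.112, 0.0, 0.0, -0.017], [-2.078, -3.047, 1.112, 0.0, 0.0, -0.017], [-2.024, -3.083, 1.112, 0.0, 0.0, -0.017], [-1.97, -3.117, 1.112, 0.0, 0.0, -0.017], [-1.915, -3.151, 1.112, 0.0, 0.0, -0.017], [-1.86, -3.184, 1.112, 0.0, 0.0, -0.017], [-1.804, -3.216, 1.112, 0.0, 0.0, -0.017]]
```

Request:
{"api": "carry_out", "payload": {"motion": [-2.2,-3.0,1.1,0,0,-0.017,-2.1,-3.0,1.1,0,0,-0.017,-2.1,-3.0,1.1,0,0,-0.017,-2.0,-3.1,1.1,0,0,-0.017,-2.0,-3.1,1.1,0,0,-0.017,-1.9,-3.2,1.1,0,0,-0.017,-1.7,-2.0,1.1,0,0,-0.01,0,0,0,0,0,0]}}

```text
clock: 3.0
tool_pos: [0.5066, -0.0369, 0.2251]
eef_rot: [0.078, 0.997, -0.0, -0.0]
contact_force: [-0.6, 0.5, -0.2]
opening: 0.008
```

```bash
python3 -c "
from h import *
plan([-53,55,120],3)
s=monitor.get_state();p=snapshot('wrist');save(p,'w1');print(p['hand_eye'])
W=world(p,s)
r=finder.masks_of(p,'cover')
for k in r[:1]:
  q=W[k['pixels']];q=q[~np.isnan(q[:,0])];q=q[abs(q[:,2]-.115)<.01];print(k['p'],k['extent'],np.median(q,0),np.round(np.percentile(inrd(q),[1,99],axis=0)))
"
```

```text
F [-0.6  0.5 -0.2] t 3.0 tip now [-72.3  98.1 161.1]
[[-0.691, -1.416, 1.37, -0.0, -0.0, -0.011], [-0.675, -1.424, 1.37, -0.0, -0.0, -0.011], [-0.659, -1.432, 1.369, -0.0, -0.0, -0.011]]
[[ 3.81325166e-04 -9.56850880e-01 -2.90579158e-01  7.53363668e-02]
 [ 9.99999918e-01  3.25560626e-04  2.40251790e-04 -2.99237184e-04]
 [-1.35284004e-04 -2.90579226e-01  9.56850926e-01 -8.21832096e-02]
 [ 0.00000000e+00  0.00000000e+00  0.00000000e+00  1.00000000e+00]]
0.7 [144.5, 211.7, 371.5, 374.9] [ 0.51377616 -0.0875404   0.11582068] [[-76. -15. 110.]
 [ 46. 127. 118.]]
```

View pics/w1.png

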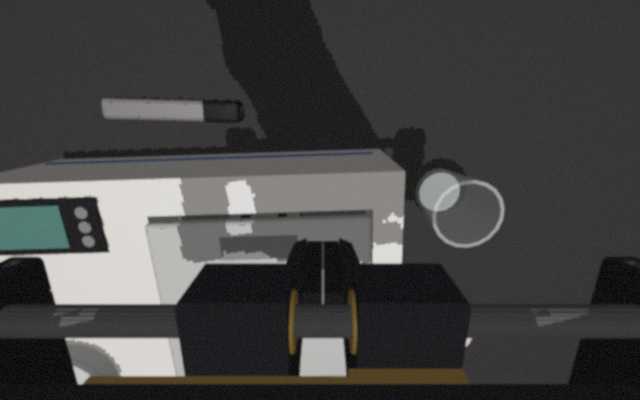

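Request:
{"api": "carry_out", "payload": {"motion": [-1.0,-2.1,1.2,0,0,-0.017,-1.0,-2.1,1.2,0,0,-0.016,0,0,1.0,0,0,0,0,0,0,0,0,0]}}

```text
clock: 3.6
tool_pos: [0.5193, -0.0771, 0.1914]
eef_rot: [0.058, 0.998, 0.001, -0.001]
contact_force: [-0.4, 0.5, 1.8]
opening: 0.007
```

```bash
python3 -c "
from h import *
plan([-53,55,108],1)"
```

```text
F [-0.4  0.5  1.8] t 3.6 tip now [-54.9  59.9 127.4]
[[-0.176, -0.482, 1.942, 0.001, -0.002, 0.006]]
```

Request:
{"api": "carry_out", "payload": {"motion": [-0.2,-0.4,0.8,0,0,0,0,0,0.4,0,0,0,0,0,0.3,0,0,0,0,0,0,0,0,0]}}

```text
clock: 4.1
tool_pos: [0.5213, -0.0831, 0.1766]
eef_rot: [0.059, 0.998, 0.0, -0.0]
contact_force: [-0.8, 0.5, 1.7]
opening: 0.002
```

Request:
{"api": "carry_out", "payload": {"motion": [0,0,0.2,0,0,0,0,0,0,0,0,0]}}

```text
clock: 4.35
tool_pos: [0.5213, -0.0831, 0.1747]
eef_rot: [0.059, 0.998, 0.0, -0.0]
contact_force: [-1.6, 0.6, 2.2]
opening: 0.006
```

Request:
{"api": "carry_out", "payload": {"motion": [0,0,0.2,0,0,0,0,0,0,0,0,0]}}

```text
clock: 4.6
tool_pos: [0.5213, -0.0831, 0.1734]
eef_rot: [0.059, 0.998, 0.0, 0.0]
contact_force: [-3.7, 0.9, 9.9]
opening: 0.002
```

Request:
{"api": "carry_out", "payload": {"motion": [0,0,0.15,0,0,0,0,0,0,0,0,0]}}

```text
clock: 4.85
tool_pos: [0.5212, -0.0831, 0.1732]
eef_rot: [0.059, 0.998, -0.0, 0.0]
contact_force: [-6.0, 2.0, 22.7]
opening: 0.005
```

Hard stop reached. Retreat up and back toward the robot.

Request:
{"api": "carry_out", "payload": {"motion": [1,0,-3,0,0,0,4,0,-4,0,0,0,5,0,-3,0,0,0,3,0,-3,0,0,0,0,0,-3,0,0,0,0,0,0,0,0,0,0,0,0,0,0,0,0,0,0,0,0,0]}}

```text
clock: 5.85
tool_pos: [0.3922, -0.0681, 0.3302]
eef_rot: [0.059, 0.998, 0.0, -0.001]
contact_force: [0.0, 0.2, 0.2]
opening: 0.006
```

```bash
python3 - <<'E'
from h import *
plan([-25,20,200],4,.3)
s=monitor.get_state()
for n in ["wrist","top","scene"]:
    p=snapshot(n); W=world(p,s); save(p,n+"2"); q=inrd(W)
    for t in ["cover","cassette"]:
        for k in finder.masks_of(p,t)[:1]:
            a=q[k["pixels"]]; a=a[~np.isnan(a[:,0])]
            print(n,t,round(k["p"],2),np.round(k["extent"]),np.round(np.percentile(a,[2,25,50,75,98],axis=0)).tolist())
            if t=="cassette":
                for lo,hi in((68,80),(86,98)):
                    b=a[(a[:,2]>lo)&(a[:,2]<hi)]
                    if len(b)>5: print(lo,len(b),np.round(np.percentile(b,[3,97],axis=0)).tolist())
E
python3 -c "
import cv2,numpy as np
a=cv2.imread('pics/wrist2.png');t=cv2.imread('pics/top2.png')[150:260,290:470];s=cv2.imread('pics/scene2.png')[130:280,140:360]
cv2.imwrite('pics/b.png',np.hstack([a,np.vstack([cv2.resize(t,(160,98)),cv2.resize(s,(160,302))])]))"
```

```text
F [0.  0.2 0.2] t 5.85 tip now [-182.2   53.1  266.2]
[[-3.453, -0.843, 1.72, 0.0, -0.075, 0.001], [-3.314, -0.839, 1.976, 0.0, -0.075, 0.001], [-3.157, -0.835, 2.22, 0.0, -0.075, 0.001], [-2.981, -0.832, 2.452, 0.0, -0.075, 0.001]]Traceback (most recent call last):
  File "<stdin>", line 5, in <module>
  File "h.py", line 17, in inrd
    def inrd(w): return RZ.inv().apply(np.array(w)-O)*1000
                        ~~~~~~~~~~~~~~^^^^^^^^^^^^^^^
  File "scipy/spatial/transform/_rotation.pyx", line 2580, in scipy.spatial.transform._rotation.Rotation.apply
ValueError: Expected input of shape (3,) or (P, 3), got (400, 640, 3).
[ WARN:0@0.042] global loadsave.cpp:275 findDecoder imread_('pics/top2.png'): can't open/read file: check file path/integrity
Traceback (most recent call last):
TypeError: 'NoneType' object is not subscriptable
```

```bash
sed -i 's/^def inrd.*/def inrd(w): w=np.array(w); return RZ.inv().apply((w-O).reshape(-1,3)).reshape(w.shape)*1000/' h.py
cat > look.py <<'E'
from h import *
import sys
tag=sys.argv[1]; s=monitor.get_state()
for n in sys.argv[2:]:
    p=snapshot(n); W=world(p,s); save(p,n+tag); q=inrd(W)
    for t in ["cover","cassette"]:
        for k in finder.masks_of(p,t)[:1]:
            a=q[k["pixels"]]; a=a[~np.isnan(a[:,0])]
            print(n,t,round(k["p"],2),np.round(k["extent"]),np.round(np.percentile(a,[2,25,50,75,98],axis=0)).tolist())
            if t=="cassette":
                for lo,hi in((68,80),(86,98)):
                    b=a[(a[:,2]>lo)&(a[:,2]<hi)]
                    if len(b)>5: print(lo,len(b),np.round(np.percentile(b,[3,97],axis=0)).tolist())
a=cv2.imread(f'pics/wrist{tag}.png');t=cv2.imread(f'pics/top{tag}.png')[150:260,290:470];s=cv2.imread(f'pics/scene{tag}.png')[130:280,140:360]
cv2.imwrite(f'pics/b{tag}.png',np.vstack([a,np.hstack([cv2.resize(t,(320,196)),cv2.resize(s,(320,196))])]))
E
python3 look.py 3 wrist top scene
```

```text
wrist cover 0.59 [298. 370. 346. 376.] [[43.0, 29.0, 102.0], [45.0, 41.0, 108.0], [46.0, 56.0, 109.0], [47.0, 69.0, 113.0], [50.0, 80.0, 116.0]]
top cover 0.63 [337. 171. 414. 188.] [[15.0, -11.0, 107.0], [29.0, 26.0, 222.0], [33.0, 56.0, 231.0], [38.0, 88.0, 233.0], [59.0, 124.0, 236.0]]
top cassette 0.62 [290. 207. 309. 229.] [[-80.0, 184.0, 3.0], [-65.0, 201.0, 6.0], [-54.0, 212.0, 18.0], [-42.0, 224.0, 60.0], [-31.0, 234.0, 74.0]]
68 86 [[-82.0, 183.0, 69.0], [-30.0, 235.0, 75.0]]
scene cover 0.57 [223. 159. 306. 218.] [[45.0, -13.0, 110.0], [53.0, 20.0, 143.0], [55.0, 57.0, 177.0], [57.0, 93.0, 208.0], [60.0, 128.0, 233.0]]
```

View pics/b3.png

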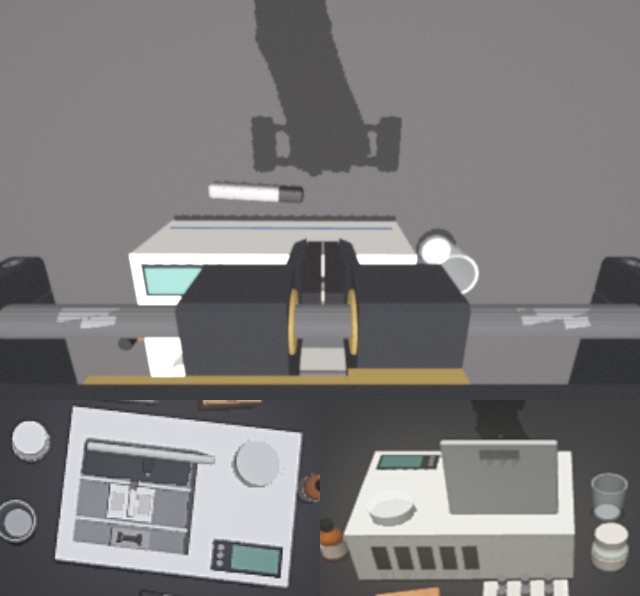

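```bash
python3 - <<'E'
from h import *
p=snapshot("top"); q=inrd(world(p)); a=q[190:225,335:400].reshape(-1,3); 
a=a[(a[:,0]>-42)&(a[:,0]<12)&(a[:,1]>-15)&(a[:,1]<127)]
for x in (-34,-22,-10,2):
    b=a[abs(a[:,0]-x)<6]; b=b[np.argsort(b[:,1])]
    print(x,[(int(i),int(j)) for i,j in b[::3,1:]])
t=p["frame"][180:240,330:410]; cv2.imwrite("pics/c.png",cv2.resize(t,(640,480),interpolation=cv2.INTER_CUBIC)[:,:,::-1])
# project marks on crop: expected reader coordinates at base-top height
for y in (0,30,60,90,120):
    P,_=cv2.projectPoints(rd([-15,y,75])[None],np.array(p["rvec"],float),np.array(p["tvec"],float),np.array([[p["fx"],0,p["cx"]],[0,p["fy"],p["cy"]],[0,0,1.]]),None)
    print(y,np.round((P.ravel()-[330,180])*8))
E
```

```text
-34 [(-14, 63), (-12, 65), (-12, 66), (-10, 64), (-9, 65), (-7, 64), (-5, 65), (-4, 67), (-2, 65), (-1, 64), (0, 65), (1, 61), (2, 64), (4, 63), (6, 64), (7, 70), (8, 60), (9, 67), (11, 66), (13, 62), (13, 65), (16, 62), (16, 65), (18, 66), (21, 66), (21, 65), (23, 65), (25, 64), (26, 65), (29, 74), (29, 74), (32, 77), (32, 64), (34, 78), (35, 76), (37, 76), (38, 73), (40, 64), (41, 73), (42, 64), (44, 77), (46, 78), (47, 63), (48, 75), (49, 66), (51, 74), (53, 76), (54, 63), (55, 95), (57, 71), (58, 79), (60, 93), (60, 78), (62, 88), (63, 79), (65, 76), (65, 76), (67, 76), (68, 63), (70, 76), (72, 78), (73, 75), (75, 78), (75, 62), (77, 76), (78, 69), (80, 78), (81, 76), (82, 76), (84, 75), (85, 67), (87, 77), (88, 62), (89, 65), (90, 62), (92, 63), (93, 65), (95, 66), (96, 63), (98, 65), (100, 66), (101, 66), (103, 62), (105, 66), (105, 63), (107, 66), (108, 69), (110, 65), (112, 66), (113, 62), (114, 63), (115, 64), (117, 68), (119, 66), (120, 66), (122, 66), (123, 63)]
-22 [(-13, 66), (-13, 64), (-11, 64), (-10, 66), (-8, 64), (-6, 66), (-6, 62), (-4, 61), (-3, 66), (-1, 62), (0,
[... 2259 characters left out ...]
, 75), (41, 78), (43, 74), (44, 71), (45, 80), (47, 75), (48, 76), (50, 77), (52, 76), (54, 95), (55, 79), (56, 95), (58, 95), (60, 79), (61, 93), (62, 76), (63, 78), (64, 78), (66, 78), (67, 78), (69, 74), (69, 75), (72, 79), (73, 72), (74, 77), (76, 78), (78, 78), (79, 81), (81, 79), (82, 78), (83, 77), (85, 76), (86, 76), (87, 63), (88, 63), (90, 62), (92, 64), (93, 64), (95, 66), (95, 66), (97, 69), (99, 64), (100, 63), (102, 67), (102, 66), (104, 65), (105, 65), (107, 64), (109, 60), (110, 66), (111, 66), (112, 67), (114, 66), (116, 65), (117, 63), (119, 65), (119, 65), (121, 68), (123, 63), (124, 66), (126, 62)]
0 [458. 242.]
30 [357. 231.]
60 [257. 219.]
90 [157. 207.]
120 [ 57. 195.]
```

View pics/c.png

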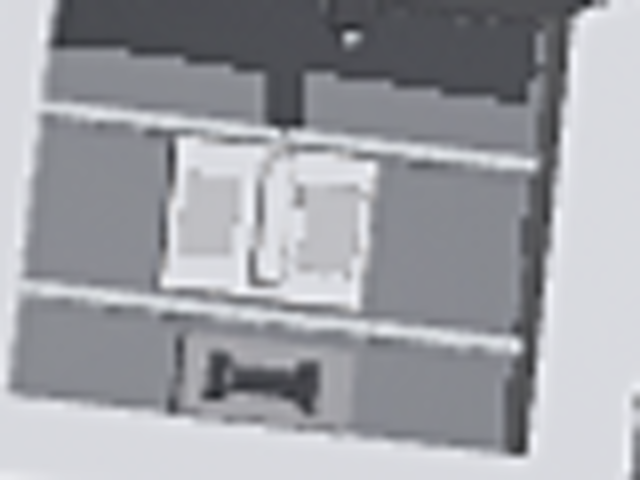

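```bash
python3 -c "
from h import *
plan([-21,28,140],4,.3)"
```

```text
F [-0.4 -0.6 -0.4] t 6.4 tip now [-181.8   53.3  267.2]
[[-3.545, -0.648, 3.251, 0.0, -0.075, 0.001], [-3.292, -0.643, 3.507, 0.0, -0.075, 0.001], [-3.021, -0.639, 3.744, 0.0, -0.075, 0.001], [-2.732, -0.636, 3.96, 0.0, -0.075, 0.001]]
```

Request:
{"api": "carry_out", "payload": {"motion": [-3.5,-0.65,3.25,0,-0.075,0,-3.3,-0.64,3.5,0,-0.075,0,-3.0,-0.64,3.7,0,-0.075,0,-2.7,-0.64,4.0,0,-0.075,0,0,0,0,0,0,0]}}

```text
clock: 7.02
tool_pos: [0.5182, -0.1095, 0.216]
eef_rot: [0.06, 0.989, -0.014, 0.135]
contact_force: [-0.1, 0.0, 0.4]
opening: 0.006
```

```bash
python3 -c "
from h import *
plan([-20,28,82],4,.3)"
```

```text
F [-0.1  0.   0.4] t 7.025 tip now [-34.6  26.9 154.4]
[[0.18, 0.032, 1.841, -0.003, -0.007, 0.001], [0.192, 0.027, 1.84, -0.003, -0.007, 0.001], [0.205, 0.021, 1.839, -0.003, -0.007, 0.001], [0.217, 0.016, 1.837, -0.003, -0.007, 0.001]]
```

Request:
{"api": "carry_out", "payload": {"motion": [0.5,0,2.0,0,0,0,0.5,0,2.0,0,0,0,0,0,0,0,0,0]}}

```text
clock: 7.4
tool_pos: [0.5146, -0.1102, 0.1863]
eef_rot: [0.06, 0.99, -0.014, 0.125]
contact_force: [0.2, 0.1, 0.2]
opening: 0.002
```

```bash
python3 -c "
from h import *
plan([-20,28,82],2,.3)"
```

```text
F [0.2 0.1 0.2] t 7.4 tip now [-39.3  25.6 124.4]
[[-0.255, 0.108, 2.296, -0.006, -0.024, 0.002], [-0.201, 0.095, 2.302, -0.006, -0.024, 0.002]]
```

Request:
{"api": "carry_out", "payload": {"motion": [-0.8,0.1,1.0,0,-0.02,0,-0.4,0.1,1.6,0,-0.02,0,0.2,0,1.3,0,0,0,0,0,0,0,0,0]}}

```text
clock: 7.9
tool_pos: [0.5349, -0.1117, 0.1512]
eef_rot: [0.061, 0.988, -0.015, 0.145]
contact_force: [-0.8, -0.2, -0.2]
opening: 0.001
```

```bash
python3 -c "
from h import *
plan([-20,28,82],1,.28)"
```

```text
F [-0.8 -0.2 -0.2] t 7.9 tip now [-16.6  26.6  89.9]
[[0.474, 0.066, 0.656, -0.013, 0.012, 0.002]]
```

Request:
{"api": "carry_out", "payload": {"motion": [0.4,0.1,0.7,0,0,0,0,0,0,0,0,0,0,0.5,0,0,0,0,0,0.6,0,0,0,0,0,0.6,0,0,0,0,0,0.6,0,0,0,0,0,0.6,0,0,0,0,0,0.6,0,0,0,0]}}

```text
clock: 8.9
tool_pos: [0.5383, -0.0751, 0.1426]
eef_rot: [0.06, 0.987, -0.016, 0.146]
contact_force: [-0.9, -2.1, 0.9]
opening: 0.003
```

```bash
python3 -c "
from h import *
plan([-20,78.5,82],1,.28)"
```

```text
F [-0.9 -2.1  0.9] t 8.9 tip now [-17.7  63.3  81.4]
[[0.113, 1.433, -0.145, -0.013, 0.013, 0.003]]
```

Request:
{"api": "carry_out", "payload": {"motion": [0,0.4,0,0,0,0,0,0.4,0,0,0,0,0,0.3,0,0,0,0,0,0.1,0,0,0,0,0,0,0,0,0,0]}}

```text
clock: 9.52
tool_pos: [0.5396, -0.0633, 0.1424]
eef_rot: [0.06, 0.987, -0.015, 0.145]
contact_force: [0.5, -1.5, 1.2]
opening: 0.004
```

Request:
{"api": "carry_out", "payload": {"motion": [0,0.2,0,0,0,0,0,0,0,0,0,0]}}

```text
clock: 9.78
tool_pos: [0.5399, -0.0611, 0.1424]
eef_rot: [0.06, 0.987, -0.015, 0.145]
contact_force: [0.2, -1.1, 2.0]
opening: 0.003
```

Request:
{"api": "carry_out", "payload": {"motion": [0,0.15,0,0,0,0,0,0,0,0,0,0]}}

```text
clock: 10.02
tool_pos: [0.54, -0.0596, 0.1423]
eef_rot: [0.06, 0.987, -0.015, 0.145]
contact_force: [-0.0, -1.0, 1.1]
opening: 0.008
```

```bash
python3 -c "
from h import *
plan([-20,78.5,82],1,.28)"
```

```text
F [-0.  -1.   1.1] t 10.025 tip now [-17.8  79.   81.1]
[[0.097, -0.127, -0.15, -0.012, 0.013, 0.004]]
```

Request:
{"api": "carry_out", "payload": {"motion": [0,0.15,0,0,0,0,0,0,0,0,0,0]}}

```text
clock: 10.28
tool_pos: [0.5402, -0.0581, 0.1424]
eef_rot: [0.06, 0.987, -0.015, 0.145]
contact_force: [0.3, -1.4, 1.4]
opening: 0.008
```

Request:
{"api": "carry_out", "payload": {"motion": [0,0.15,0,0,0,0,0,0,0,0,0,0]}}

```text
clock: 10.52
tool_pos: [0.5404, -0.0566, 0.1423]
eef_rot: [0.06, 0.987, -0.015, 0.145]
contact_force: [0.8, -0.7, 0.6]
opening: 0.005
```

Request:
{"api": "carry_out", "payload": {"motion": [0,0.15,0,0,0,0,0,0,0,0,0,0]}}

```text
clock: 10.78
tool_pos: [0.5408, -0.056, 0.1424]
eef_rot: [0.06, 0.987, -0.016, 0.146]
contact_force: [-0.6, -2.5, 0.9]
opening: 0.005
```

Request:
{"api": "carry_out", "payload": {"motion": [0,0.1,0,0,0,0,0,0,0,0,0,0]}}

```text
clock: 11.02
tool_pos: [0.541, -0.0557, 0.1425]
eef_rot: [0.061, 0.987, -0.017, 0.146]
contact_force: [0.6, -4.8, 2.8]
opening: 0.005
```

Request:
{"api": "carry_out", "payload": {"motion": [0,0.15,0,0,0,0,0,0,0,0,0,0]}}

```text
clock: 11.28
tool_pos: [0.5413, -0.0554, 0.1426]
eef_rot: [0.061, 0.987, -0.018, 0.146]
contact_force: [0.8, -6.3, 3.5]
opening: 0.005
```

Request:
{"api": "carry_out", "payload": {"motion": [0,-0.8,0,0,0,0,0,-0.5,0,0,0,0,0,0,-3.5,0,0,0,1,0,-5,0,0,0,3,0,-5,0,0,0,3,0,-5,0,0,0,0,0,0,0,0,0]}}

```text
clock: 12.15
tool_pos: [0.4177, -0.0482, 0.3012]
eef_rot: [0.059, 0.987, -0.015, 0.147]
contact_force: [0.2, -1.0, 0.1]
opening: 0.004
```

```bash
python3 - <<'E'
from h import *
plan([95,60,290],6,0)
p=snapshot("top"); q=inrd(world(p)); a=q[185:230,335:400].reshape(-1,3)
a=a[(a[:,0]>-36)&(a[:,0]<6)&(a[:,1]>-15)&(a[:,1]<127)]
h=a[(a[:,2]>87)&(a[:,2]<99)]; print("fin",len(h),np.percentile(h,[3,50,97],axis=0).round())
for lo in range(60,128,4):
    b=a[(a[:,1]>=lo)&(a[:,1]<lo+4)]; print(lo,len(b),np.median(b[:,2]).round() if len(b) else None,end="; ")
t=p["frame"][180:240,330:410]; cv2.imwrite("pics/d.png",cv2.resize(t,(640,480),interpolation=cv2.INTER_CUBIC)[:,:,::-1])
E
```

```text
F [ 0.2 -1.   0.1] t 12.15 tip now [-140.5   75.3  240. ]
[[-4.307, -0.286, 0.394, -0.002, 0.049, 0.001], [-4.321, -0.284, 0.181, -0.002, 0.049, 0.001], [-4.325, -0.281, -0.032, -0.002, 0.049, 0.001], [-4.318, -0.278, -0.246, -0.002, 0.049, 0.001], [-4.301, -0.275, -0.458, -0.002, 0.049, 0.001], [-4.274, -0.271, -0.67, -0.002, 0.049, 0.001]]
fin 56 [[-31.  96.  92.]
 [-14. 100.  94.]
 [  3. 103.  98.]]
60 28 65.0; 64 31 65.0; 68 23 77.0; 72 30 77.0; 76 30 78.0; 80 30 77.0; 84 28 78.0; 88 28 77.0; 92 25 77.0; 96 31 94.0; 100 33 93.0; 104 29 77.0; 108 29 78.0; 112 31 78.0; 116 29 77.0; 120 30 77.0; 124 14 77.0;
```

View pics/d.png

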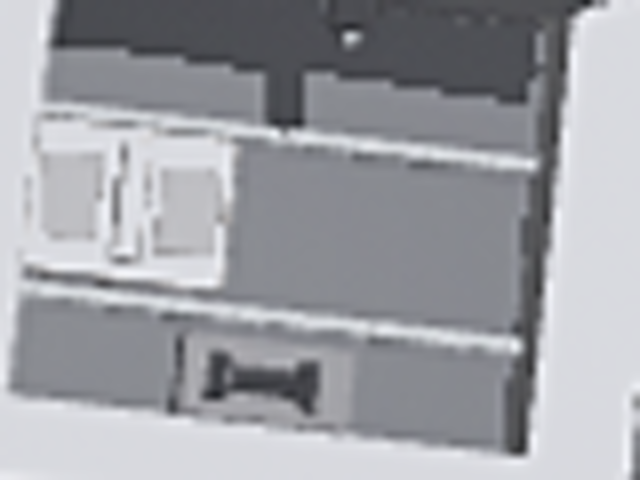

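Request:
{"api": "carry_out", "payload": {"motion": [-1,-0.3,-4.5,0,0.05,0,-4.3,-0.3,0,0,0.05,0,-4.3,-0.3,0,0,0.05,0,-4.3,-0.3,0,0,0.05,0,-4.3,-0.3,0,0,0.05,0,-4.3,-0.3,0,0,0.05,0,0,0,0,0,0,0]}}

```text
clock: 13.08
tool_pos: [0.6324, -0.0979, 0.3632]
eef_rot: [0.067, 0.998, -0.012, 0.01]
contact_force: [-1.5, 0.6, -0.8]
opening: 0.009
```

```bash
python3 -c "
from h import *
plan([100,57,285],2)"
```

```text
F [-1.5  0.6 -0.8] t 13.075 tip now [ 61.4  51.5 299.3]
[[-1.981, 0.239, 0.75, -0.012, 0.011, -0.006], [-1.99, 0.219, 0.731, -0.012, 0.011, -0.006]]
```

Request:
{"api": "carry_out", "payload": {"motion": [-2.2,0.25,0,-0.012,0.011,-0.006,-2.2,0.25,0,-0.012,0.011,-0.006,0,0,2,0,0,0,0,0,0,0,0,0]}}

```text
clock: 13.58
tool_pos: [0.6718, -0.0975, 0.3439]
eef_rot: [0.06, 0.998, -0.001, -0.003]
contact_force: [0.2, 0.5, 0.5]
opening: 0.006
```

```bash
python3 -c "
from h import *
plan([97,57,208],3)"
```

```text
F [0.2 0.5 0.5] t 13.575 tip now [ 98.7  58.1 279.9]
[[0.056, -0.037, 2.396, -0.001, -0.002, 0.001], [0.061, -0.038, 2.396, -0.001, -0.002, 0.001], [0.065, -0.04, 2.396, -0.001, -0.002, 0.001]]
```

Request:
{"api": "carry_out", "payload": {"motion": [0,0,3.0,0,0,0,0,0,3.2,0,0,0,0.5,0,0,0,0,0,1.2,0,0,0,0,0,1.2,0,0,0,0,0,0,0,0,0,0,0]}}

```text
clock: 14.32
tool_pos: [0.6439, -0.0937, 0.2868]
eef_rot: [0.059, 0.998, -0.001, 0.001]
contact_force: [-0.1, -0.9, -0.2]
opening: 0.003
```

```bash
python3 -c "
from h import *
plan([40,57,215],2)"
```

```text
F [-0.1 -0.9 -0.2] t 14.325 tip now [ 71.   58.5 222.8]
[[1.547, -0.074, 0.391, -0.001, 0.001, 0.002], [1.547, -0.077, 0.391, -0.001, 0.001, 0.002]]
```

Request:
{"api": "carry_out", "payload": {"motion": [1.0,0,0.6,0,0,0,1.0,0,0.1,0,0,0,1.1,0,0.1,0,0,0,1.05,0,0.3,0,0,0,1.05,0,0.35,0,0,0,0,0,0,0,0,0]}}

```text
clock: 15.08
tool_pos: [0.5911, -0.0877, 0.2701]
eef_rot: [0.059, 0.998, -0.0, -0.001]
contact_force: [1.0, -0.7, 1.2]
opening: 0.006
```

```bash
python3 - <<'E'
from h import *
plan([0,57,198],2)
p=snapshot("scene");save(p,"e");cv2.imwrite("pics/e.png",cv2.resize(p["frame"][60:290,120:400],(560,460))[:,:,::-1])
E
```

```text
F [ 1.  -0.7  1.2] t 15.075 tip now [ 17.6  58.1 206.1]
[[0.89, -0.052, 0.409, -0.001, -0.001, 0.002], [0.891, -0.054, 0.408, -0.001, -0.001, 0.002]]
```

View pics/e.png

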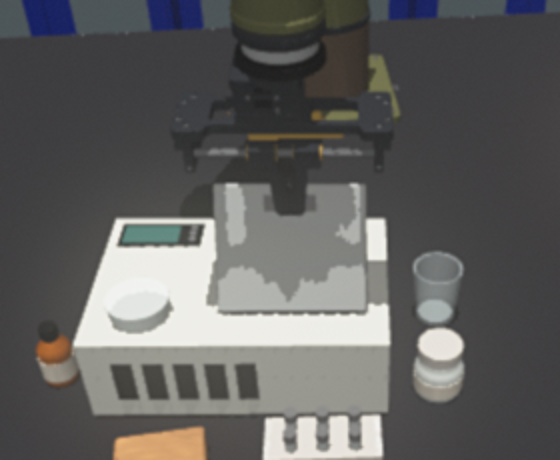

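Request:
{"api": "carry_out", "payload": {"motion": [0.9,0,0.35,0,0,0,0.9,0,0.45,0,0,0,0.85,0,0.65,0,0,0,0.85,0,0.75,0,0,0,0.7,0,0.8,0,0,0,0.7,0,0.9,0,0,0,0.55,0,0.95,0,0,0,0.45,0,1.0,0,0,0]}}

```text
clock: 16.12
tool_pos: [0.5332, -0.0805, 0.2114]
eef_rot: [0.06, 0.998, -0.0, -0.001]
contact_force: [1.6, 0.2, 2.4]
opening: 0.005
```

```bash
python3 - <<'E'
from h import *
plan([-49,57,117],4)
E
```

```text
F [1.6 0.2 2.4] t 16.125 tip now [-40.6  58.1 147.4]
[[0.211, -0.027, 0.76, -0.0, -0.0, 0.001], [0.212, -0.028, 0.76, -0.0, -0.0, 0.001], [0.212, -0.028, 0.76, -0.0, -0.0, 0.001], [0.212, -0.028, 0.759, -0.0, -0.0, 0.001]]
```

Request:
{"api": "carry_out", "payload": {"motion": [0.3,0,0.8,0,0,0,0.25,0,0.8,0,0,0,0.2,0,0.8,0,0,0,0.1,0,0.7,0,0,0,0,0,0.3,0,0,0,0,0,0,0,0,0]}}

```text
clock: 16.88
tool_pos: [0.525, -0.0797, 0.1778]
eef_rot: [0.06, 0.998, -0.0, -0.001]
contact_force: [-0.7, 1.1, 2.2]
opening: 0.004
```

Request:
{"api": "carry_out", "payload": {"motion": [0,0,0.2,0,0,0,0,0,0,0,0,0]}}

```text
clock: 17.12
tool_pos: [0.5249, -0.0797, 0.176]
eef_rot: [0.06, 0.998, -0.0, -0.001]
contact_force: [-0.1, 0.9, 1.0]
opening: 0.005
```

Request:
{"api": "carry_out", "payload": {"motion": [0,0,0.15,0,0,0,0,0,0,0,0,0]}}

```text
clock: 17.38
tool_pos: [0.5249, -0.0797, 0.1744]
eef_rot: [0.06, 0.998, -0.0, -0.001]
contact_force: [-1.1, 1.8, 2.7]
opening: 0.007
```

Request:
{"api": "carry_out", "payload": {"motion": [0,0,0.15,0,0,0,0,0,0,0,0,0]}}

```text
clock: 17.62
tool_pos: [0.5248, -0.0796, 0.1736]
eef_rot: [0.06, 0.998, -0.001, -0.001]
contact_force: [-3.3, 0.1, 9.3]
opening: 0.007
```

Request:
{"api": "carry_out", "payload": {"motion": [0,0,0.15,0,0,0,0,0,0,0,0,0]}}

```text
clock: 17.88
tool_pos: [0.5248, -0.0796, 0.1734]
eef_rot: [0.06, 0.998, -0.001, -0.0]
contact_force: [-6.7, 0.3, 21.4]
opening: 0.006
```

Request:
{"api": "carry_out", "payload": {"motion": [0,0,0.1,0,0,0,0,0,0,0,0,0]}}

```text
clock: 18.12
tool_pos: [0.5248, -0.0795, 0.1733]
eef_rot: [0.06, 0.998, -0.001, -0.0]
contact_force: [-8.2, 0.6, 29.2]
opening: 0.005
```

Request:
{"api": "carry_out", "payload": {"motion": [0,0,-0.5,0,0,0,0,0,-1,0,0,0,1,0,-4,0,0,0,5,0,-4,0,0,0,5,0,-4,0,0,0,4,0,-2,0,0,0,0,0,0,0,0,0,0,0,0,0,0,0]}}

```text
clock: 19.12
tool_pos: [0.3798, -0.0624, 0.3239]
eef_rot: [0.06, 0.998, -0.0, 0.0]
contact_force: [1.0, 0.4, 0.4]
opening: 0.007
```

```bash
python3 look.py 9 wrist top scene; python3 -c "
from h import *
print(monitor.get_state()['contact_force'])
p=snapshot('top')
for t in ['petri_dish','dropper_bottle','specimen_jar','beaker','tube_rack','slide_box','marker_pen']:
    r=finder.masks_of(p,t); print(t,np.round(r[0]['extent']) if r else None)"
```

```text
wrist cover 0.76 [300. 337. 343. 375.] [[-25.0, 35.0, 115.0], [-12.0, 46.0, 116.0], [0.0, 58.0, 116.0], [13.0, 69.0, 117.0], [25.0, 80.0, 118.0]]
top cover 0.74 [319. 157. 458. 254.] [[-97.0, -144.0, 103.0], [-54.0, -63.0, 107.0], [-8.0, 8.0, 108.0], [43.0, 78.0, 117.0], [96.0, 143.0, 121.0]]
scene cover 0.98 [230. 171. 306. 220.] [[-69.0, -13.0, 106.0], [-34.0, 20.0, 114.0], [2.0, 56.0, 115.0], [35.0, 92.0, 116.0], [56.0, 126.0, 118.0]]
scene cassette 0.46 [157. 169. 315. 270.] [[-90.0, -142.0, 13.0], [-7.0, -63.0, 75.0], [69.0, 8.0, 104.0], [99.0, 78.0, 107.0], [101.0, 145.0, 117.0]]
68 707 [[12.0, -139.0, 69.0], [102.0, 141.0, 80.0]]
86 695 [[97.0, -137.0, 86.0], [101.0, 141.0, 98.0]]
[ 0.0047361  -0.4389669  -0.09741617]
petri_dish [420. 171. 448. 194.]
dropper_bottle [457. 194. 480. 204.]
specimen_jar [300. 163. 315. 183.]
beaker [287. 208. 311. 228.]
tube_rack [337. 124. 382. 152.]
slide_box [401. 132. 439. 157.]
marker_pen [367. 257. 419. 274.]
```

View pics/b9.png

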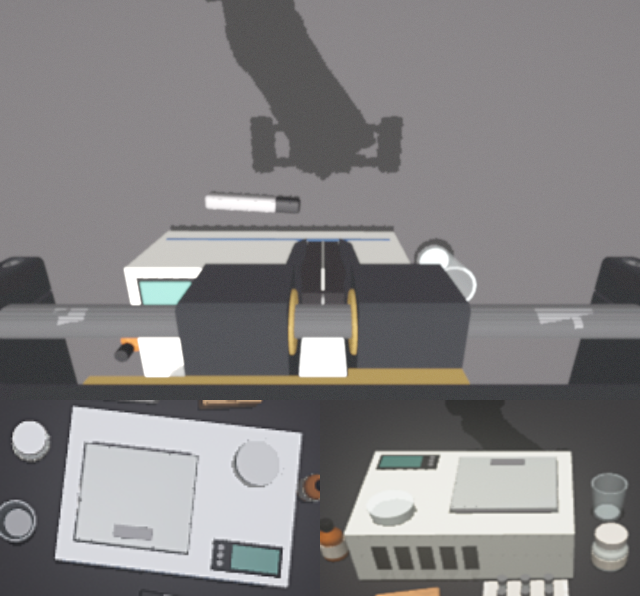

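The cover is flat at z ≈ 115 mm more than 0.5 s after release (top view around (135,500), scene view around (505,483)). The bystanders have not moved, and the arm is clear.

```bash
python3 -c "
from h import *
print(workorder.finish_job())"
```

```text
the job is handed in; nothing more can be done
None
```

The job is done and handed in at about 19.4 s, well inside the 54 s limit.

- **Opening:** I pressed the cover's near edge to its hard stop (about 23 N). It popped open and stood upright.
- **Cassette:** I pushed the fin left about 42 mm until it stopped against the end wall, with the force rising to about 6 N. The depth image then put the fin's centre at y ≈ 100 mm in the reader's frame, which is the home position.
- **Closing:** I swung the cover down from behind and pressed it to the stop (about 29 N), then let go.
- **Final check:** The cover lay flat at z ≈ 115 mm more than half a second after release. The other objects were within a few pixels of where they started, and there was no contact on the arm.

**Checks that disagreed:**
- **Network detections:** Some were wrong. It reported the beaker as the cover and as the cassette, and in the last pictures the whole reader as either. I relied on depth and the pictures for those.
- **Push length:** The cassette stopped about 5 mm of finger travel later than I had calculated, probably because the closed fingers are thinner than I assumed. I took the force rise and the depth image as proof that it was home.
- **After closing:** The cassette could not be seen once the cover was shut, so its position was last confirmed before closing.

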